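# Put the developed plate in the UV viewer

### The arm

A 6-joint arm with a two-finger parallel gripper is mounted at the origin on the work surface. World frame = base frame: x ahead of the robot, y to its left, z up, the work surface at z = 0. Lengths are in m, angles in rad, forces in N, time in s.
With the tool pointing down it reaches from about 0.25 to 0.85 m from the base axis. Payload 12.5 kg.
Tool frame: the origin (TCP) lies at the very end of the fingers, on their centre line; the grasp point (between the pads) lies 19 mm behind it; z points along the fingers, y is the direction in which the jaws open and shut (so a half turn about z gives the same grasp; the last joint's range is limited). The gripper opens to 93 mm and grips with 3 to 60 N. Pads are 15 mm wide; open, the fingers measure 128 mm over their backs; the gripper's body (75 mm by 188 mm) begins 65 mm behind the grasp point.
Start: joints at [1.236, 0.351, 1.652, -0, 1.139, -0.085], TCP at [0.136, 0.533, 0.219] pointing down, gripper open.
Joint ranges: [-2.75, 2.75], [-0.79, 2.1], [0.01, 2.65], [-1.57, 4.71], [0.07, 3.14], [-2.87, 2.87]. Speed limits (rad/s): [2.22, 2.22, 2.79, 3.14, 3.14, 3.14].

### API

Orientations are given as a unit quaternion [x, y, z, w].
In Python, from plant import bot gives the robot as it stands.
- The arm moves only by the tool apply_moves, never from a script. Its argument "moves" is a list of rows, each a list of 5 numbers: the shift along the tool's x, y, z in m, then the turn about the tool's z in rad, then the opening, from 0 (shut) to 1 (fully open). In form: [[x, y, z, spin, jaw], ...]. A call has 1 to 8 rows; each row is the pose to reach, as a shift and turn from the pose measured when the call began, along the tool's axes at that moment; what a row does not reach only later rows make up. A row lasts 1/10 s, in which the tool goes at most 50 mm and 8.59 degrees, less where a joint would pass 70% of its speed; a pose out of reach is approached as far as the arm can. A call with a gripper value outside its range is refused whole. The fingers move at their own pace and stop on an object; "grip_force" is the grip in N (left out, the last holds). Time passes only in rows, so rows that repeat a pose let the fingers close. It gives the time, the measured TCP pose, the force and the opening at its end, in the units of the state.
- bot.get_obs(): the state, without advancing time (a new reading comes with each control period).
- bot.get_image(name): name is "scene" or "top"; returns the picture (420x560x3 uint8, red, green, blue); there is no depth.
- bot.calibration(name): a dict with "fx", "fy", "cx", "cy" (pixels), "k1" (the pictures are not rectified: a ray, as slopes to the right and down, at radius r is drawn at 1 + k1 r^2 times it, then the intrinsics apply), "view" (4x4, takes a point from world to camera coordinates). Camera axes: x right, y down, z forward; pixel columns grow to the right and rows downward; lengths in m; the calibration is good to about 2 mm. A picture is of the moment at which its call begins. calibration takes no time and is no camera call.
- bot.close_job(): hands the job in, once; it reports no verdict.
Trained networks look in the newest picture that a camera, given by its name, has taken for a name from the list of things; names that differ only in an ending like _2 or _b are one class to them, and where a whole thing is asked for, a point or a joint stands for the part that bears it (a point fixed in the world has none). Each returns a list of dicts, best first, with "score" (0 to 1); they miss things now and then, are a little off and sometimes report something else, mostly with a low value. They report only what shows in the picture. A call takes as long as a camera call.
- bot.outline_of(name, camera): "mask" (420x560 bool, what is visible of it) and "at" ([row, column] in pixels, amid what is visible of it).
The state is a dict: "time": time; "joints": joint angles; "joint_velocities": joint speeds; "joint_torque": joint torques, N m; "tool_pos": TCP position; "ee_rot": TCP orientation; "contact_force": force on the tool from outside, world axes, zero at the start; "torque": the same for the moment, N m; "finger_gap": finger opening in m.
Only numpy, scipy, OpenCV 4.12 (cv2) and the standard library are available. Lean on these libraries where they do the work, as an engineer would, in place of code of your own. Each camera call takes 0.05 s, during which the arm holds its last target. There are 200 camera calls.

### The job

Take the developed chromatography plate (the one with the coloured bands) out of the drying rack, lower it into the UV viewer through the sprung amber flap on top, keeping the flap pushed open with plate and hand until the plate stands on the floor inside, not dropped. Leave it leaning back against the rest with its white coated side towards the viewer's front, and draw your hand out so that the flap springs shut. The blank plates stay standing in the rack and everything else stays where it is.

Things in the scene. Friction and masses are not known exactly. Their poses are not given: they have to be found in the camera images.
- plate: Developed plate: glass with a white coating, upright in the rack, 5 mm thick (own x), 50 wide (own y), 100 tall (own z), about 70 g. Blue, red and yellow bands, seen from both sides. Origin: middle of its bottom edge. The coated face is the -x face. Its side edges are free for a grip across the 50 mm width from above, over the top 60 mm; once leaning it is below the flap's sweep.
- plate_top (a point): Middle of the developed plate's top edge, 100 mm above its origin along its own z.
- blank_a: Blank white plate, same size and frame as the developed one, no bands; stays in the rack.
- blank_b: Second blank white plate, likewise.
- rack: Drying rack, fixed: aluminium base 135 x 80 x 8 mm, steel wire hoops 38 mm high and 72 wide (own y). Three slots along own y, at own x = -36, 0, +36 mm, each loosely holding an upright plate that stands on the base, 8 mm over the table. Origin: underside centre; all coated faces look to the rack's -x.
- viewer: UV viewer: fixed white box, 260 mm (own x) by 300 (own y) by 250 high. Origin: underside centre; own -x is its front (dark window, switches). Inside floor at z = 12 mm; hollow between x = -124 and +124, y = -144 and +144, only the rest stands in it. Opening in the top: x from -124 to +21, y from -125 to +125 mm, closed by the flap; the remaining top is solid roof, 22 mm thick.
- flap (a joint): Clear amber flap in the opening, 138 mm (x) by 246 (y), 4 thick, hinged along its front edge. Pushed from above, its far edge swings down and to the front against a spring: 0 = shut (level), 1.5 rad = hanging along the front wall. About 1.3 N at the far edge starts it, about 3 N holds it open; let go, it shuts. Its edge never comes below 105 mm over the table.
- flap_hinge (a point): Middle of the flap's hinge line, at viewer (-119, 0, 243) mm; the hinge axis is the viewer's own y.
- flap_edge (a point): Middle of the flap's free edge, 138 mm from the hinge.
- rest_foot (a point): Where the front face of the plate rest meets the inside floor, at viewer (-88, 0, 12) mm. The rest is a fixed steel spine inside the box, 32 mm wide (viewer y), 84 long, its front face sloping back 14 degrees from vertical (top further from the viewer's front). The plate stands on its -x side.
- rest_top (a point): Top of the rest's front face, at viewer (-67.7, 0, 93.5) mm.
- vial_tray: Blue tray of red-capped vials, 100 x 140 x 46 mm, bystander, fixed.
- solvent: Amber bottle with blue cap, 86 mm across, 190 mm tall, bystander. Origin: underside centre.
- acid: Small amber bottle with white cap, 56 mm across, 110 mm tall, bystander.
- beaker: Glass beaker, 72 mm across, 90 mm tall, bystander.
- mouse: Black computer mouse, 62 mm across, 34 mm tall, bystander.
- marker: Blue-capped marker pen lying down, 135 mm long, 11 mm thick, bystander.
- rest: The plate rest itself, fixed inside the viewer: the steel spine described at rest_foot, with a floor strip and a strut behind it. Its frame coincides with the viewer's.

How it is judged:
On the way, in this order (a step that is already met when the one before it is completed fails the run):
1. the developed plate is lifted clear of the rack in the gripper (height (world z) of plate above 0.06 m and contact force between plate and the fingers above 0.5 N), for 0.2 s.
2. the plate is lowered inside past the open flap while still held, its bottom edge within 15 mm of the viewer's inside floor (z of plate in the frame of viewer below 0.027 m and x of plate in the frame of viewer between -0.124 and 0 m and y of plate in the frame of viewer between -0.1 and 0.1 m and value of joint flap above 0.5 rad and contact force between plate and the fingers above 0.5 N), for 0.1 s.
At the end, for the whole second after the job is handed in: The developed plate stands released and still on the viewer's floor, its foot within 35 mm of the rest's foot and 20 mm of its centre line, leaning back 8 to 31 degrees on the rest and touching it, square to it within 11 degrees, coated side to the front; the flap is shut (under 0.05 rad) (z of plate in the frame of viewer between 0.008 and 0.017 m and horizontal distance between plate and rest_foot below 0.035 m and x of rest_top in the frame of plate above 0 m and y of plate in the frame of viewer between -0.02 and 0.02 m and angle between plate's own z axis and vertical between 0.14 and 0.55 rad and angle between the y axis of plate and the y axis of viewer, either way round below 0.2 rad and contact force between plate and rest above 0.01 N and value of joint flap below 0.05 rad and linear speed of plate below 0.01 m/s and contact force between plate and the arm below 0.01 N).
It fails at once if a blank plate is knocked over, taken out or shifted more than 25 mm (angle between any of blank_a, blank_b's own z axis and vertical above 0.4 rad or distance of any of blank_a, blank_b from where it was at the start of the episode above 0.025 m).
It fails at once if a bottle, the beaker, the mouse or the marker is moved more than 30 mm (distance of any of solvent, acid, beaker, mouse, marker from where it was at the start of the episode above 0.03 m).
It also fails if it takes over 58 s, if anything falls off the work surface, if the arm or the gripper's body presses on something with over 40 N, if the wrist force passes 120 N, or if a joint passes its speed limit or range.

## Working session

There is one attempt and no reset: what is moved stays moved. The work goes in short steps, Python scripts to look and compute and a tool call to move; the robot and the scene stay as the last step left them, time stands still between calls to the robot, and variables do not carry over. Pictures are saved under pics/ and viewed, about 8 in all and at most 12, crops included, and the job is handed in when it is done.

Besides the shell and the picture viewer there is one more tool, called after "Emit:" as name(argument=value, ...) on one line, values as JSON. apply_moves: Moves the arm, as the interface text tells. Its arguments: {"type":"object","properties":{"moves":{"type":"array"},"grip_force":{"type":"number"}},"required":["moves"]}

```bash
mkdir -p pics; ls; cat > h.py <<'E'
import numpy as np, cv2
from plant import bot
def K(c):
    return np.array([[c['fx'],0,c['cx']],[0,c['fy'],c['cy']],[0,0,1.]])
def proj(P,name):
    c=bot.calibration(name);V=np.array(c['view']);P=np.atleast_2d(P)
    q=P@V[:3,:3].T+V[:3,3]
    s=q[:,:2]/q[:,2:];r2=(s**2).sum(1,keepdims=True);s=s*(1+c['k1']*r2)
    return s*[c['fx'],c['fy']]+[c['cx'],c['cy']]   # col,row
def ray(uv,name):
    c=bot.calibration(name);V=np.array(c['view'])
    uv=np.atleast_2d(uv).astype(float)
    d=(uv-[c['cx'],c['cy']])/[c['fx'],c['fy']];s=d.copy()
    for _ in range(20): s=d/(1+c['k1']*(s**2).sum(1,keepdims=True))
    R=V[:3,:3];o=-R.T@V[:3,3]
    return o,np.c_[s,np.ones(len(s))]@R
def at_z(uv,z,name):
    o,d=ray(uv,name);return o+d*((z-o[2])/d[:,2:])
E
python3 - <<'E'
from h import *
for n in ('scene','top'):
    im=bot.get_image(n);cv2.imwrite(f'pics/{n}0.png',cv2.resize(im[...,::-1],None,fx=1.4,fy=1.4,interpolation=cv2.INTER_CUBIC))
    c=bot.calibration(n);print(n,{k:c[k] for k in c if k!='view'}); V=np.array(c['view']);print(-V[:3,:3].T@V[:3,3],V[2,:3])
    for t in ('plate','blank_a','rack','viewer','flap','solvent'):
        for o in bot.outline_of(t,n):
            r=cv2.minAreaRect(np.argwhere(o['mask'])[:,::-1].astype(np.float32)); print(t,round(o['score'],2),o['at'],o['mask'].sum(),r)
print(bot.get_obs())
E
```

```text
pics
scene {'fx': 546.1464066736219, 'fy': 546.1464066736219, 'cx': 274.48209730992573, 'cy': 204.40705982134824, 'k1': 0.04612753080011007}
[ 0.97419743 -0.0545179   1.63917635] [-0.3077262   0.03203934 -0.95093536]
plate 0.58 [264.1, 201.4] 145 ((200.22413635253906, 261.31036376953125), (8.913375854492188, 17.26966667175293), 68.19859313964844)
blank_a 0.65 [248.3, 197.7] 125 ((196.60003662109375, 250.20001220703125), (8.049844741821289, 16.099689483642578), 63.43495178222656)
rack 0.7 [268.8, 203.4] 657 ((203.04019165039062, 266.158203125), (44.294761657714844, 26.520174026489258), 68.62937927246094)
viewer 0.59 [231.4, 362.4] 13139 ((363.84393310546875, 229.98553466796875), (110.46955108642578, 127.7280502319336), 81.25383758544922)
viewer 0.46 [182.5, 150.8] 297 ((149.5, 181.0), (18.0, 19.0), 90.0)
viewer 0.22 [261.8, 201.9] 136 ((200.45001220703125, 261.3500061035156), (8.538147926330566, 17.076295852661133), 71.56504821777344)
flap 0.88 [204.6, 359.1] 4655 ((360.846923828125, 203.55978393554688), (52.70159912109375, 92.70982360839844), 80.7538833618164)
solvent 0.73 [211.0, 94
[... 1171 characters left out ...]
8222656)
{'time': 0.7, 'joints': array([ 1.23643636e+00,  3.50691542e-01,  1.65177241e+00,  2.16302652e-05,
        1.13909918e+00, -8.46112971e-02]), 'joint_velocities': array([-0.00227918,  0.0015462 , -0.00109234,  0.00043543,  0.00198929,
        0.00089006]), 'joint_torque': array([ 5.52352958e-04, -4.97168756e+01, -2.85450250e+01,  6.99634105e-02,
        2.21783691e-02, -2.27592562e-05]), 'tool_pos': array([0.13591433, 0.53294259, 0.21864769]), 'ee_rot': array([ 1.24554538e-01,  9.92212763e-01,  1.64770774e-05, -6.53943074e-06]), 'contact_force': array([-0.31745171, -0.16124424,  0.17483442]), 'torque': array([-0.03065524,  0.04101389, -0.02363932]), 'finger_gap': 0.09334913015302093}
```

View pics/scene0.png

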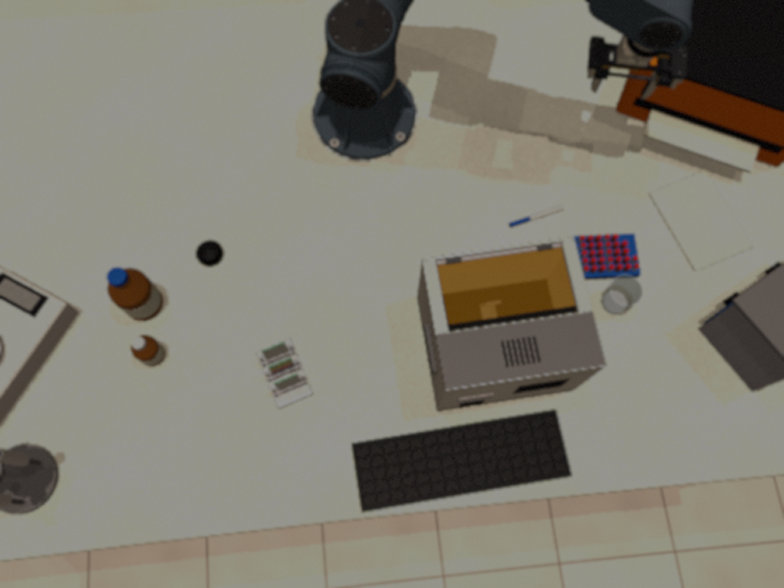

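```bash
python3 - <<'E'
from h import *
a=bot.get_image('top')[140:230,290:390,::-1];b=bot.get_image('scene')[215:315,150:260,::-1]
a=cv2.resize(a,(400,360),interpolation=cv2.INTER_CUBIC);b=cv2.resize(b,(396,360),interpolation=cv2.INTER_CUBIC)
cv2.imwrite('pics/c1.png',np.hstack([a,b]))
E
```

```text
(no output)
```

View pics/c1.png

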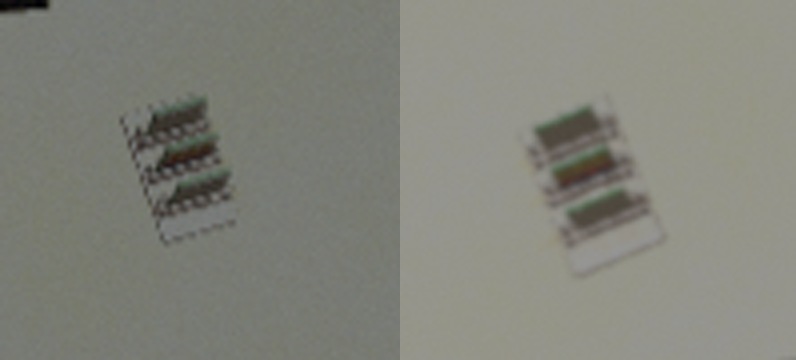

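The scene view shows the viewer with its flap at about (510,285) in the enlarged picture and the hinge on the robot side. The rack is at about (285,372), with the banded plate in its middle slot. Next I fit poses from both cameras.

```bash
cat > fit.py <<'E'
from h import *
from scipy.optimize import minimize
def box(x0,x1,y0,y1,z0,z1): return np.array([[x,y,z] for x in(x0,x1) for y in(y0,y1) for z in(z0,z1)])
def place(P,p):
    c,s=np.cos(p[2]),np.sin(p[2]);return np.c_[P[:,0]*c-P[:,1]*s+p[0],P[:,0]*s+P[:,1]*c+p[1],P[:,2]]
def render(P,p,n,S=4):
    uv=(proj(place(P,p),n)+.5)*S-.5
    m=np.zeros((420*S,560*S),np.float32);cv2.fillConvexPoly(m,np.round(cv2.convexHull(uv.astype(np.float32))*16).astype(np.int32),1,shift=4)
    return cv2.resize(m,(560,420),interpolation=cv2.INTER_AREA)
def fit(P,obs,p0):
    f=lambda p:sum(((render(P,p,n)-m)**2).sum() for n,m in obs)
    r=minimize(f,p0,method='Nelder-Mead',options=dict(initial_simplex=np.array(p0)+np.array([[0,0,0],[.03,0,0],[0,.03,0],[0,0,.15]]),xatol=2e-4,fatol=.5))
    return r.x,r.fun
E
python3 - <<'E'
from fit import *
M={}
for n in('scene','top'):
    bot.get_image(n)
    for t in('viewer','flap'):
        M[t,n]=bot.outline_of(t,n)[0]['mask'].astype(np.float32)
V=box(-.13,.13,-.15,.15,0,.25);F=box(-.119,.019,-.123,.123,.243,.245)
v0=at_z([359,204],.243,'scene')[0];print('flap centre',v0,at_z([207,183.3],.243,'top')[0])
p0=[v0[0]+.05,v0[1],.05]
for lab,P,t in(('box',V,'viewer'),('flap',F,'flap')):
    for ns in(('scene','top'),('scene',),('top',)):
        print(lab,ns,*fit(P,[(n,M[t,n]) for n in ns],p0))
S=at_z([[198.6,291.9],[223.3,280.3],[183.3,251.9],[207.5,241.9]],.008,'scene');T=at_z([[331.25,200.75],[348.75,195],[320.5,169.5]],.008,'top')
print('rack corners scene\n',S.round(4),'\ntop\n',T.round(4))
# face colours, mean over 8 frames
for n in('scene','top'):
    im=np.mean([bot.get_image(n) for _ in range(8)],0);np.save(f'{n}.npy',im)
for n,(r0,r1,c0,c1) in(('scene',(235,290,175,230)),('top',(160,205,315,355))):
    im=np.load(f'{n}.npy')[r0:r1,c0:c1,::-1]
    cv2.imwrite(f'pics/avg_{n}.png',cv2.resize(np.clip(im*1.5,0,255).astype(np.uint8),(400,400*(r1-r0)//(c1-c0)),interpolation=cv2.INTER_NEAREST))
a,b=[cv2.imread(f'pics/avg_{n}.png') for n in('scene','top')]
b=cv2.resize(b,(400,400));a=cv2.resize(a,(400,400));cv2.imwrite('pics/avg.png',np.hstack([a,b]))
E
```

```text
flap centre [0.54478066 0.218433   0.243     ] [0.5468829  0.23129674 0.243     ]
box ('scene', 'top') [0.59733113 0.22584161 0.04917814] 483.72265625
box ('scene',) [0.59694549 0.22505796 0.04833906] 245.07421875
box ('top',) [0.59880945 0.22700006 0.04773542] 213.9296875
flap ('scene', 'top') [0.59588757 0.22556375 0.04779618] 186.484375
flap ('scene',) [0.5949707  0.22518467 0.05210328] 98.91015625
flap ('top',) [0.59709277 0.22701572 0.04971269] 41.546875
rack corners scene
 [[ 0.6956 -0.2528  0.008 ]
 [ 0.6687 -0.1772  0.008 ]
 [ 0.569  -0.2919  0.008 ]
 [ 0.5454 -0.2166  0.008 ]] 
top
 [[ 0.5395 -0.2203  0.008 ]
 [ 0.5635 -0.2904  0.008 ]
 [ 0.6666 -0.1793  0.008 ]]
```

View pics/avg.png

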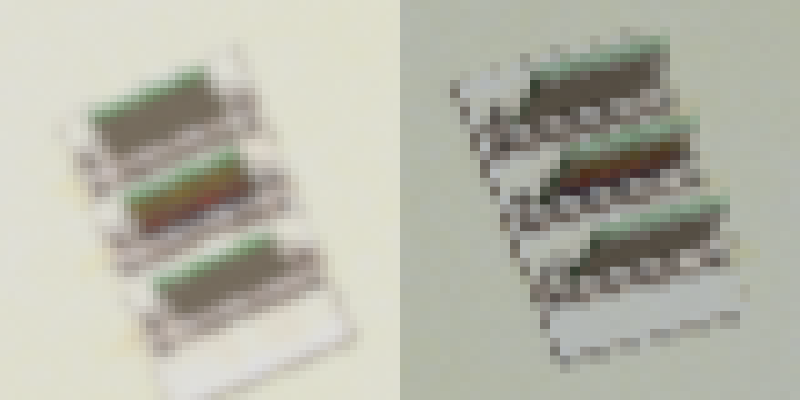

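```bash
cat >> h.py <<'E'
from scipy.spatial.transform import Rotation as Ro
def rel(x,y,z,head_deg):
    "row [x,y,z,spin] to world TCP target, head = heading of tool y in deg"
    o=bot.get_obs();R=Ro.from_quat(o['ee_rot']).as_matrix();d=R.T@(np.array([x,y,z])-o['tool_pos'])
    h=np.degrees(np.arctan2(R[1,1],R[0,1]));s=(h-head_deg+180)%360-180
    print('row',d.round(4),'spin',round(np.radians(s),4),'| head',round(h,1),'tcp',o['tool_pos'].round(4),'t',round(o['time'],2),'j',np.round(o['joints'],2),'gap',round(o['finger_gap'],4),'F',o['contact_force'].round(2))
def tri(us,ut):
    A=[];b=[]
    for uv,n in((us,'scene'),(ut,'top')):
        o,d=ray(uv,n);d=d[0]/np.linalg.norm(d);Pm=np.eye(3)-np.outer(d,d);A.append(Pm);b.append(Pm@o)
    return np.linalg.solve(sum(A),sum(b))
E
python3 - <<'E'
from h import *
print(tri([199.9,258.15],[337.2,175.1]),at_z([199.9,258.15],.108,'scene'),at_z([337.2,175.1],.108,'top'))
rel(.617,-.235,.30,-72)
E
```

```text
[ 0.61705021 -0.2310295   0.10799234] [[ 0.61702479 -0.23129522  0.108     ]] [[ 0.61705774 -0.23076045  0.108     ]]
row [-0.656  -0.6252 -0.0814] spin 2.5777 | head 75.7 tcp [0.1359 0.5329 0.2186] t 1.9 j [ 1.24  0.35  1.65 -0.    1.14 -0.08] gap 0.0928 F [-0.25  0.16  0.29]
```

Emit:
apply_moves(moves=[[0, 0, -0.05, 0.15, 1], [-0.05, -0.05, -0.08, 0.3, 1], [-0.1, -0.1, -0.08, 0.45, 1], [-0.14, -0.14, -0.08, 0.6, 1], [-0.18, -0.18, -0.08, 0.75, 1], [-0.22, -0.22, -0.08, 0.9, 1], [-0.26, -0.26, -0.08, 1.05, 1], [-0.3, -0.29, -0.08, 1.2, 1]])

```text
time: 2.7
tool_pos: [0.3152, 0.2354, 0.2987]
ee_rot: [0.665, 0.747, 0.0, 0.0]
contact_force: [0.8, 0.7, -0.3]
finger_gap: 0.0933
```

```bash
python3 -c "
from h import *
rel(.617,-.235,.30,-72)"
```

```text
row [-0.502   0.2457 -0.0013] spin 1.3719 | head 6.6 tcp [0.3152 0.2354 0.2987] t 2.7 j [ 0.52 -0.03  1.91  0.    1.27  0.41] gap 0.0933 F [ 0.84  0.72 -0.27]
```

Emit:
apply_moves(moves=[[-0.04, 0.02, 0, 0.15, 1], [-0.08, 0.04, 0, 0.3, 1], [-0.12, 0.06, 0, 0.45, 1], [-0.165, 0.08, 0, 0.6, 1], [-0.21, 0.1, 0, 0.75, 1], [-0.25, 0.12, 0, 0.9, 1], [-0.29, 0.14, 0, 1.05, 1], [-0.33, 0.16, 0, 1.2, 1]])

```text
time: 3.5
tool_pos: [0.5128, -0.0759, 0.2988]
ee_rot: [0.971, 0.24, 0.001, -0.0]
contact_force: [0.3, 0.5, 0.3]
finger_gap: 0.0929
```

```bash
python3 -c "
from h import *
rel(.617,-.232,.18,-72)"
```

```text
row [0.0192 0.1866 0.1188] spin 0.171 | head -62.2 tcp [ 0.5128 -0.0759  0.2988] t 3.5 j [-0.24  0.22  1.63  0.    1.29  0.85] gap 0.0929 F [0.34 0.52 0.31]
```

Emit:
apply_moves(moves=[[0.005, 0.05, 0, 0.1, 1], [0.01, 0.1, 0, 0.171, 1], [0.015, 0.145, 0.03, 0.171, 1], [0.019, 0.187, 0.07, 0.171, 1], [0.019, 0.187, 0.11, 0.171, 1], [0.019, 0.187, 0.119, 0.171, 1], [0.019, 0.187, 0.119, 0.171, 1]])

```text
time: 4.2
tool_pos: [0.6162, -0.2318, 0.1788]
ee_rot: [0.988, 0.156, -0.001, -0.001]
contact_force: [-0.1, -0.1, 1.5]
finger_gap: 0.0932
```

```bash
python3 - <<'E'
from h import *
rel(.617,-.232,.081,-72)
P=[]
for n,(r0,r1,c0,c1) in(('scene',(215,290,155,230)),('top',(140,205,305,370))):
    im=bot.get_image(n)[r0:r1,c0:c1,::-1]
    P.append(cv2.resize(np.clip(im*1.4,0,255).astype(np.uint8),(400,400),interpolation=cv2.INTER_CUBIC))
cv2.imwrite('pics/pre.png',np.hstack(P))
E
```

```text
row [0.0008 0.0007 0.0978] spin 0.0 | head -72.0 tcp [ 0.6162 -0.2318  0.1788] t 4.2 j [-0.43  0.59  1.38  0.    1.17  0.83] gap 0.0932 F [-0.1  -0.08  1.52]
```

View pics/pre.png

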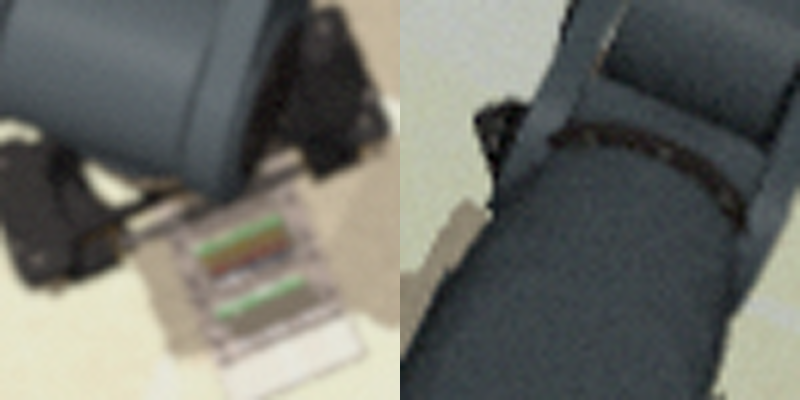

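Emit:
apply_moves(moves=[[0.001, 0.001, 0.04, 0, 1], [0.001, 0.001, 0.08, 0, 1], [0.001, 0.001, 0.1, 0, 1], [0.001, 0.001, 0.1, 0, 1], [0.001, 0.001, 0.1, 0, 0.4], [0.001, 0.001, 0.1, 0, 0.2], [0.001, 0.001, 0.1, 0, 0.2], [0.001, 0.001, 0.1, 0, 0.2]], grip_force=60)

```text
time: 5.1
tool_pos: [0.6198, -0.2328, 0.0837]
ee_rot: [0.988, 0.157, 0.003, 0.001]
contact_force: [0.7, -0.6, -0.1]
finger_gap: 0.0653
```

Emit:
apply_moves(moves=[[0, 0, 0, 0, 0.2], [0, 0, 0, 0, 0.2], [0, 0, 0, 0, 0.2]])

```text
time: 5.4
tool_pos: [0.62, -0.2329, 0.084]
ee_rot: [0.988, 0.157, 0.003, 0.001]
contact_force: [0.5, -0.6, 1.9]
finger_gap: 0.0495
```

Emit:
apply_moves(moves=[[0, 0, -0.02, 0, 0.2], [0, 0, -0.05, 0, 0.2], [0, 0, -0.09, 0, 0.2], [0, 0, -0.13, 0, 0.2], [0, 0, -0.18, 0, 0.2], [0, 0, -0.22, 0, 0.2], [0, 0, -0.26, 0, 0.2], [0, 0, -0.3, 0, 0.2]])

```text
time: 6.2
tool_pos: [0.6179, -0.2323, 0.3856]
ee_rot: [0.988, 0.157, 0.003, 0.001]
contact_force: [1.4, -0.2, -0.1]
finger_gap: 0.0491
```

```bash
python3 - <<'E'
from h import *
rel(.617,-.1,.40,-72)
im=bot.get_image('scene');o=bot.get_obs()
u,v=proj(o['tool_pos']-[0,0,.03],'scene')[0].astype(int);print(u,v)
P=[cv2.resize(np.clip(im[v-50:v+50,u-50:u+50,::-1]*1.4,0,255).astype(np.uint8),(400,400),interpolation=cv2.INTER_CUBIC)]
u,v=proj(o['tool_pos']-[0,0,.03],'top')[0].astype(int);im=bot.get_image('top')
P+=[cv2.resize(np.clip(im[v-50:v+50,u-50:u+50,::-1]*1.4,0,255).astype(np.uint8),(400,400),interpolation=cv2.INTER_CUBIC)]
cv2.imwrite('pics/lift.png',np.hstack(P))
E
```

```text
row [ 0.0402 -0.126  -0.0146] spin 0.0007 | head -72.0 tcp [ 0.6179 -0.2323  0.3856] t 6.2 j [-0.43  0.46  1.08  0.    1.59  0.83] gap 0.0491 F [ 1.37 -0.16 -0.15]
185 236
```

View pics/lift.png

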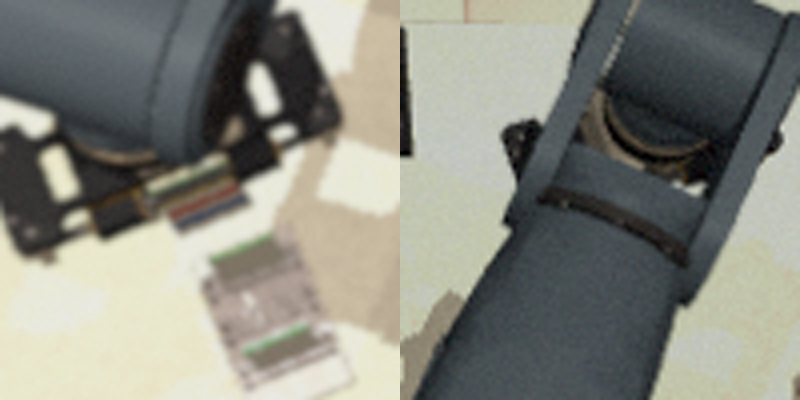

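Emit:
apply_moves(moves=[[-0.018, -0.033, -0.01, 0.05, 0.2], [-0.037, -0.065, -0.02, 0.1, 0.2], [-0.055, -0.098, -0.03, 0.15, 0.2], [-0.075, -0.13, -0.04, 0.2, 0.2], [-0.094, -0.165, -0.05, 0.265, 0.2], [-0.113, -0.2, -0.06, 0.265, 0.2], [-0.13, -0.23, -0.07, 0.265, 0.2], [-0.147, -0.258, -0.08, 0.265, 0.2]])

```text
time: 7.1
tool_pos: [0.397, -0.0318, 0.4654]
ee_rot: [1.0, 0.025, 0.006, 0.003]
contact_force: [-0.3, 0.2, -0.9]
finger_gap: 0.0491
```

```bash
cat > snap.py <<'E'
from h import *
import sys
rel(.40,0.,.46,-87.2)
o=bot.get_obs();u,v=proj(o['tool_pos']-[0,0,.03],'scene')[0].astype(int)
im=np.mean([bot.get_image('scene') for _ in range(3)],0)
cv2.imwrite(sys.argv[1],cv2.resize(np.clip(im[v-30:v+40,u-35:u+35,::-1]*1.4,0,255).astype(np.uint8),(400,400),interpolation=cv2.INTER_CUBIC))
E
python3 snap.py pics/f1.png
```

```text
row [ 0.0045 -0.0316  0.0053] spin 0.0011 | head -87.1 tcp [ 0.397  -0.0318  0.4654] t 7.1 j [-0.2  -0.1   1.58 -0.    1.65  1.33] gap 0.0491 F [-0.33  0.21 -0.92]
```

Emit:
apply_moves(moves=[[0, 0, 0, -0.149, 0.2], [0, 0, 0, -0.298, 0.2], [0, 0, 0, -0.447, 0.2], [0, 0, 0, -0.596, 0.2], [0, 0, 0, -0.745, 0.2], [0, 0, 0, -0.894, 0.2], [0, 0, 0, -1.043, 0.2], [0, 0, 0, -1.192, 0.2]])

```text
time: 8.05
tool_pos: [0.3983, -0.0326, 0.4649]
ee_rot: [0.811, 0.585, 0.004, 0.006]
contact_force: [-0.6, -0.1, -0.6]
finger_gap: 0.0492
```

Emit:
apply_moves(moves=[[0, 0, 0, -0.149, 0.2], [0, 0, 0, -0.298, 0.2], [0, 0, 0, -0.447, 0.2], [0, 0, 0, -0.596, 0.2], [0, 0, 0, -0.745, 0.2], [0, 0, 0, -0.894, 0.2], [0, 0, 0, -1.043, 0.2], [0, 0, 0, -1.192, 0.2]])

```text
time: 8.85
tool_pos: [0.3989, -0.0333, 0.4636]
ee_rot: [0.341, 0.94, -0.0, 0.006]
contact_force: [-0.2, 0.2, -0.7]
finger_gap: 0.049
```

Emit:
apply_moves(moves=[[0, 0, 0, -0.149, 0.2], [0, 0, 0, -0.298, 0.2], [0, 0, 0, -0.447, 0.2], [0, 0, 0, -0.596, 0.2], [0, 0, 0, -0.745, 0.2], [0, 0, 0, -0.83, 0.2], [0, 0, 0, -0.83, 0.2]])

```text
time: 9.55
tool_pos: [0.3994, -0.0338, 0.4624]
ee_rot: [-0.068, 0.998, -0.003, 0.005]
contact_force: [0.6, 0.4, -1.1]
finger_gap: 0.0492
```

```bash
python3 snap.py pics/f2.png; python3 -c "
import cv2,numpy as np
cv2.imwrite('pics/f12.png',np.hstack([cv2.imread('pics/f1.png'),cv2.imread('pics/f2.png')]))"
```

```text
row [-0.0051  0.0334  0.0023] spin -3.0551 | head 97.8 tcp [ 0.3994 -0.0338  0.4624] t 9.55 j [-0.2  -0.09  1.58 -0.    1.64 -1.91] gap 0.0492 F [ 0.57  0.39 -1.12]
```

View pics/f12.png

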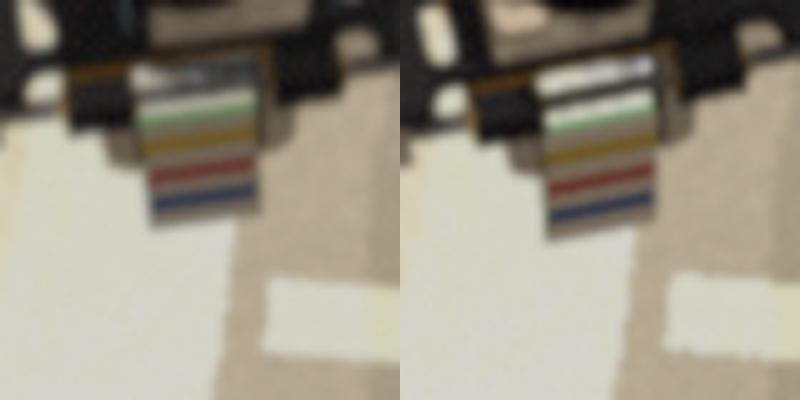

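```bash
python3 - <<'E'
import cv2,numpy as np
a=cv2.imread('pics/f1.png').astype(int);b=cv2.imread('pics/f2.png').astype(int)
# profile along plate height at column centre, fixed column strip +-20, following tilt
for nm,im,c,sl in(('f1',a,200,-0.13),('f2',b,200,-0.17)):
    rows=range(75,245,5);out=[]
    for r in rows:
        px=[im[int(r+sl*(d)),c+d] for d in range(-35,36,5)]
        out.append((r,*np.mean(px,0)[::-1].round().astype(int)))
    print(nm);print(' '.join(f'{o[0]}:{o[1]},{o[2]},{o[3]}' for o in out))
E
```

```text
f1
75:84,83,80 80:85,82,79 85:79,76,72 90:86,84,78 95:116,114,104 100:148,147,133 105:156,160,139 110:138,150,122 115:114,130,99 120:105,114,87 125:108,104,82 130:111,97,72 135:110,92,53 140:109,89,42 145:108,91,52 150:111,97,72 155:111,98,82 160:110,90,78 165:105,73,62 170:102,60,51 175:104,68,58 180:107,86,75 185:103,93,84 190:85,82,82 195:64,66,77 200:61,63,76 205:81,79,80 210:104,96,87 215:122,114,101 220:149,143,130 225:180,177,165 230:202,200,188 235:209,209,196 240:210,209,197
f2
75:182,180,172 80:161,160,151 85:114,113,105 90:75,73,67 95:86,83,77 100:134,132,122 105:176,177,162 110:188,193,175 115:166,180,154 120:133,152,120 125:120,128,99 130:121,114,93 135:119,105,87 140:116,100,73 145:112,92,49 150:110,89,38 155:112,93,56 160:116,101,79 165:118,103,87 170:115,94,80 175:108,72,60 180:104,57,47 185:107,72,60 190:114,94,80 195:111,99,87 200:90,85,83 205:62,64,76 210:61,63,75 215:89,83,81 220:112,101,88 225:126,115,100 230:151,144,130 235:183,180,167 240:204,203,191
```

Emit:
apply_moves(moves=[[-0.015, 0, -0.04, 0.087, 0.2], [-0.03, 0, -0.08, 0.087, 0.2], [-0.045, 0, -0.12, 0.087, 0.2], [-0.06, 0, -0.16, 0.087, 0.2], [-0.075, 0, -0.2, 0.087, 0.2], [-0.09, 0, -0.24, 0.087, 0.2], [-0.1, 0, -0.28, 0.087, 0.2], [-0.1, 0, -0.28, 0.087, 0.2]])

```text
time: 10.5
tool_pos: [0.4961, -0.0191, 0.7447]
ee_rot: [-0.021, 1.0, -0.003, 0.006]
contact_force: [1.2, -0.8, -0.2]
finger_gap: 0.0492
```

```bash
cat > rect.py <<'E'
from h import *
import sys
rel(.50,-.03,.74,92.8)
o=bot.get_obs();R=Ro.from_quat(o['ee_rot']).as_matrix();T=o['tool_pos']
im=np.mean([bot.get_image('scene') for _ in range(8)],0).astype(np.float32)
yv=R[:,1]*np.sign(R[1,1]); 
# sample on the plane facing the camera, 2.5 mm ahead of TCP, from bottom (z=-76) to above the top (+24)
h=np.arange(-.085,.05,.002);w=np.linspace(-.018,.018,19)
P=np.array([T+yv*a+np.array([.0025,0,0])+np.array([0,0,b]) for b in h for a in w])
uv=proj(P,'scene').astype(np.float32).reshape(len(h),len(w),2)
S=np.stack([cv2.remap(im,uv[...,0],uv[...,1],cv2.INTER_CUBIC)[...] ],0)[0].mean(1)
np.save(sys.argv[1],S)
for a,b in zip(h,S): print(f'{a*1000:.0f}:'+','.join(str(int(round(x))) for x in b),end=' ')
u,v=proj(T-[0,0,.03],'scene')[0].astype(int)
cv2.imwrite(sys.argv[1]+'.png',cv2.resize(np.clip(im[v-35:v+45,u-40:u+40,::-1]*1.4,0,255).astype(np.uint8),(400,400),interpolation=cv2.INTER_NEAREST))
E
python3 rect.py pics/g2
```

```text
row [-0.0034 -0.011   0.0048] spin -0.006 | head 92.5 tcp [ 0.4961 -0.0191  0.7447] t 10.5 j [-0.13  0.38  0.32 -0.01  2.44 -1.75] gap 0.0492 F [ 1.22 -0.79 -0.24]
-85:120,114,97 -83:113,106,91 -81:105,98,84 -79:98,90,77 -77:92,84,72 -75:88,80,68 -73:86,77,66 -71:85,76,65 -69:83,75,65 -67:80,73,64 -65:74,68,62 -63:65,61,60 -61:53,52,57 -59:41,43,54 -57:32,37,53 -55:31,36,53 -53:38,41,54 -51:50,50,57 -49:63,59,60 -47:73,67,62 -45:79,72,64 -43:83,75,65 -41:84,75,64 -39:84,73,62 -37:82,67,57 -35:79,58,49 -33:75,47,40 -31:73,37,31 -29:72,32,27 -27:73,36,29 -25:76,45,38 -23:79,57,48 -21:82,66,56 -19:83,72,62 -17:84,75,64 -15:85,76,65 -13:85,76,65 -11:84,75,63 -9:83,73,58 -7:82,70,50 -5:80,67,40 -3:79,64,28 -1:78,62,20 1:78,62,19 3:79,64,26 5:81,67,37 7:83,71,48 9:84,73,56 11:84,75,62 13:85,76,64 15:86,77,66 17:88,80,68 19:89,84,70 21:89,88,70 23:85,92,69 25:77,92,66 27:67,89,60 29:55,80,53 31:45,68,46 33:37,54,39 35:31,42,35 37:28,34,33 39:27,30,32 41:27,29,31 43:27,29,31 45:28,29,30 47:29,30,30 49:32,31,31
```

Emit:
apply_moves(moves=[[0, 0, 0, 0.149, 0.2], [0, 0, 0, 0.298, 0.2], [0, 0, 0, 0.447, 0.2], [0, 0, 0, 0.596, 0.2], [0, 0, 0, 0.745, 0.2], [0, 0, 0, 0.894, 0.2], [0, 0, 0, 1.043, 0.2], [0, 0, 0, 1.192, 0.2]])

```text
time: 11.7
tool_pos: [0.4945, -0.019, 0.7437]
ee_rot: [0.545, 0.838, 0.001, 0.005]
contact_force: [-0.4, -0.3, -0.1]
finger_gap: 0.0493
```

Emit:
apply_moves(moves=[[0, 0, 0, 0.149, 0.2], [0, 0, 0, 0.298, 0.2], [0, 0, 0, 0.447, 0.2], [0, 0, 0, 0.596, 0.2], [0, 0, 0, 0.745, 0.2], [0, 0, 0, 0.894, 0.2], [0, 0, 0, 1.043, 0.2], [0, 0, 0, 1.192, 0.2]])

```text
time: 12.5
tool_pos: [0.494, -0.019, 0.7436]
ee_rot: [0.923, 0.384, 0.003, 0.004]
contact_force: [0.9, 0.6, -0.4]
finger_gap: 0.0491
```

Emit:
apply_moves(moves=[[0, 0, 0, 0.149, 0.2], [0, 0, 0, 0.298, 0.2], [0, 0, 0, 0.447, 0.2], [0, 0, 0, 0.596, 0.2], [0, 0, 0, 0.745, 0.2], [0, 0, 0, 0.8, 0.2], [0, 0, 0, 0.8, 0.2]])

```text
time: 13.2
tool_pos: [0.4936, -0.019, 0.7437]
ee_rot: [1.0, -0.006, 0.005, 0.002]
contact_force: [0.3, -0.1, -0.1]
finger_gap: 0.0493
```

```bash
python3 rect.py pics/g1; python3 -c "
import cv2,numpy as np
cv2.imwrite('pics/g12.png',np.hstack([cv2.imread('pics/g1.png'),cv2.imread('pics/g2.png')]))"
```

```text
row [0.0065 0.0109 0.0038] spin 3.0811 | head -90.7 tcp [ 0.4936 -0.019   0.7437] t 13.2 j [-0.13  0.37  0.34 -0.01  2.43  1.45] gap 0.0493 F [ 0.3  -0.07 -0.14]
-85:130,124,107 -83:130,124,106 -81:129,123,106 -79:127,121,104 -77:124,118,101 -75:119,113,97 -73:112,105,90 -71:103,96,82 -69:95,88,75 -67:87,80,69 -65:83,76,66 -63:81,74,64 -61:80,73,63 -59:79,72,63 -57:76,70,62 -55:69,64,60 -53:59,57,57 -51:47,47,55 -49:34,39,52 -47:27,34,51 -45:30,36,52 -43:40,43,54 -41:54,53,57 -39:65,62,60 -37:74,68,62 -35:78,71,63 -33:80,73,63 -31:80,71,61 -29:79,67,57 -27:77,59,51 -25:74,48,41 -23:72,37,31 -21:71,30,25 -19:71,32,27 -17:73,42,35 -15:76,54,46 -13:78,63,55 -11:80,69,60 -9:80,72,62 -7:80,73,63 -5:80,73,63 -3:80,72,60 -1:79,70,55 1:79,68,47 3:78,65,36 5:77,62,24 7:77,61,17 9:77,62,19 11:78,64,28 13:79,67,41 15:80,69,51 17:80,72,58 19:81,73,62 21:80,73,63 23:79,75,63 25:76,79,62 27:72,84,62 29:70,89,62 31:71,93,63 33:73,92,64 35:73,85,63 37:67,74,57 39:57,60,49 41:44,46,41 43:34,35,35 45:28,30,31 47:28,29,30 49:31,30,30
```

View pics/g12.png

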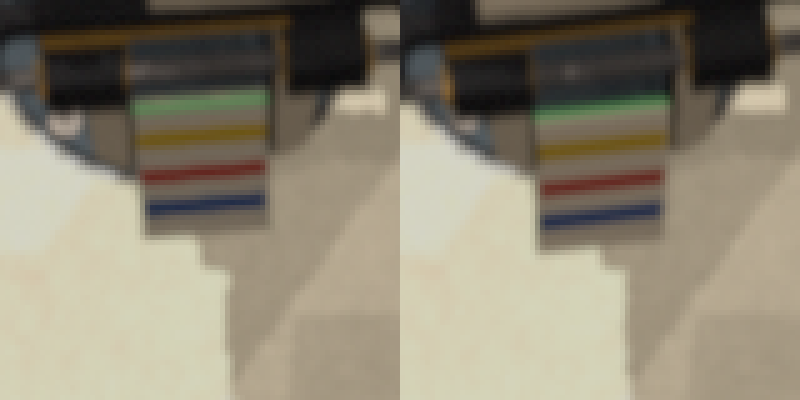

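In the right-hand picture a white strip lies between the face and the green glass edge, so the coated face was towards +x there. In the left-hand picture, which is the current heading of about -90°, the white strip lies behind the green. The coating therefore faces the robot, which is the viewer's front, and no flip is needed. The plate sits about 2.7 mm towards the front in the pads.

Emit:
apply_moves(moves=[[0.01, -0.025, 0.04, -0.061, 0.2], [0.02, -0.05, 0.08, -0.061, 0.2], [0.03, -0.075, 0.12, -0.061, 0.2], [0.04, -0.1, 0.16, -0.061, 0.2], [0.05, -0.13, 0.2, -0.061, 0.2], [0.06, -0.16, 0.24, -0.061, 0.2], [0.07, -0.19, 0.27, -0.061, 0.2], [0.08, -0.22, 0.3, -0.061, 0.2]])

```text
time: 14.4
tool_pos: [0.579, 0.2001, 0.4415]
ee_rot: [1.0, 0.026, 0.004, 0.003]
contact_force: [0.6, -0.4, -0.5]
finger_gap: 0.0492
```

```bash
cat >> h.py <<'E'
def vrel(vx,vy,z):
    c,s=np.cos(.049),np.sin(.049);V=np.array([.5965,.2258])
    o=bot.get_obs();d=o['tool_pos'][:2]-V;print('now v',(np.array([[c,s],[-s,c]])@d).round(4),end=' ')
    rel(V[0]+c*vx-s*vy,V[1]+s*vx+c*vy,z,-87.2)
E
python3 -c "
from h import *
vrel(-.01,0,.345)"
```

```text
now v [-0.0188 -0.0248] row [ 0.008  -0.0253  0.0965] spin 0.0024 | head -87.1 tcp [0.579  0.2001 0.4415] t 14.4 j [ 0.26  0.35  1.12 -0.01  1.66  1.78] gap 0.0492 F [ 0.56 -0.43 -0.51]
```

Emit:
apply_moves(moves=[[0.004, -0.012, 0.04, 0.002, 0.2], [0.008, -0.025, 0.08, 0.002, 0.2], [0.008, -0.025, 0.097, 0.002, 0.2], [0.008, -0.025, 0.097, 0.002, 0.2]])

```text
time: 14.8
tool_pos: [0.5856, 0.225, 0.3414]
ee_rot: [1.0, 0.025, 0.002, 0.003]
contact_force: [0.3, -0.5, -0.6]
finger_gap: 0.0491
```

```bash
python3 - <<'E'
from h import *
vrel(-.01,0,.18)
o=bot.get_obs();T=o['tool_pos'];P=[]
for n in('scene','top'):
    u,v=proj(T,n)[0].astype(int);im=bot.get_image(n)
    P.append(cv2.resize(np.clip(im[v-60:v+60,u-60:u+60,::-1]*1.4,0,255).astype(np.uint8),(400,400),interpolation=cv2.INTER_CUBIC))
cv2.imwrite('pics/above.png',np.hstack(P))
E
```

```text
now v [-0.011  -0.0002] row [ 0.0005 -0.0013  0.1614] spin 0.0013 | head -87.1 tcp [0.5856 0.225  0.3414] t 14.8 j [ 0.3   0.41  1.27 -0.01  1.46  1.82] gap 0.0491 F [ 0.27 -0.5  -0.6 ]
```

View pics/above.png

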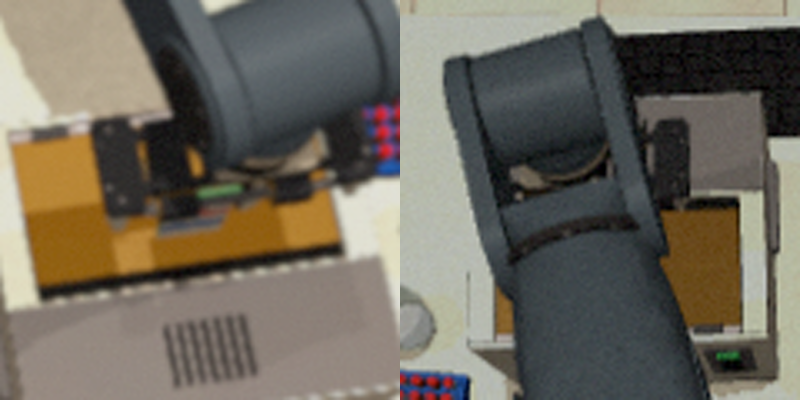

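The plate hangs centred over the flap at about (190,220) in the left crop. The lit switch at (725,357) in the right crop confirms that the viewer's front faces the robot.

Emit:
apply_moves(moves=[[0, -0.001, 0.02, 0, 0.2], [0, -0.001, 0.04, 0, 0.2], [0, -0.001, 0.06, 0, 0.2], [0, -0.001, 0.08, 0, 0.2], [0, -0.001, 0.1, 0, 0.2], [0, -0.001, 0.12, 0, 0.2], [0, -0.001, 0.14, 0, 0.2], [0, -0.001, 0.158, 0, 0.2]])

```text
time: 15.7
tool_pos: [0.5897, 0.2252, 0.189]
ee_rot: [1.0, 0.025, 0.007, 0.002]
contact_force: [1.3, -0.1, -0.6]
finger_gap: 0.0493
```

```bash
python3 -c "
from h import *
vrel(-.075,0,.178)"
```

```text
now v [-0.0068 -0.0003] row [-0.0684 -0.0004  0.0101] spin 0.0001 | head -87.2 tcp [0.5897 0.2252 0.189 ] t 15.7 j [ 0.29  0.52  1.47 -0.01  1.14  1.82] gap 0.0493 F [ 1.28 -0.14 -0.6 ]
```

Emit:
apply_moves(moves=[[-0.01, 0, 0.006, 0, 0.2], [-0.02, 0, 0.01, 0, 0.2], [-0.03, 0, 0.01, 0, 0.2], [-0.04, 0, 0.01, 0, 0.2], [-0.05, 0, 0.01, 0, 0.2], [-0.06, 0, 0.01, 0, 0.2], [-0.068, 0, 0.01, 0, 0.2], [-0.068, 0, 0.01, 0, 0.2]])

```text
time: 16.5
tool_pos: [0.5216, 0.2218, 0.1789]
ee_rot: [1.0, 0.025, 0.007, 0.002]
contact_force: [2.3, -0.6, 1.3]
finger_gap: 0.0494
```

```bash
python3 - <<'E'
from h import *
vrel(-.076,0,.135)
o=bot.get_obs();T=o['tool_pos'];n='scene'
u,v=proj(T-[0,0,.03],n)[0].astype(int);im=np.mean([bot.get_image(n) for _ in range(2)],0)
cv2.imwrite('pics/in.png',cv2.resize(np.clip(im[v-40:v+40,u-50:u+50,::-1]*1.6,0,255).astype(np.uint8),(600,480),interpolation=cv2.INTER_CUBIC))
E
```

```text
now v [-0.075  -0.0003] row [-0.0016 -0.0005  0.0439] spin 0.0003 | head -87.2 tcp [0.5216 0.2218 0.1789] t 16.5 j [ 0.32  0.42  1.66 -0.01  1.05  1.85] gap 0.0494 F [ 2.35 -0.59  1.31]
```

View pics/in.png

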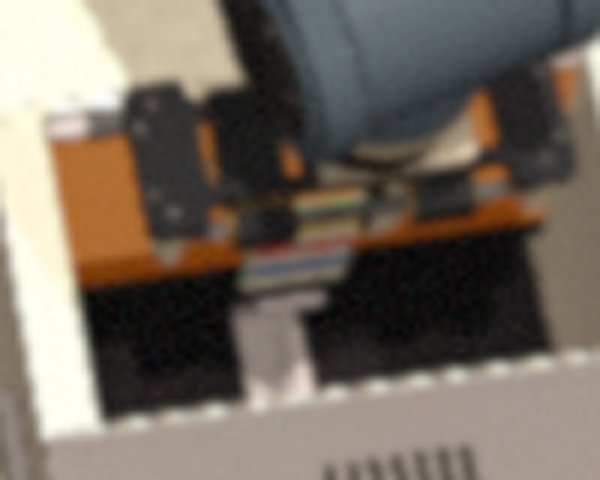

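```bash
python3 - <<'E'
from h import *
o=bot.get_obs();T=o['tool_pos'];u,v=proj(T-[0,0,.03],'scene')[0].astype(int)
R=Ro.from_quat(o['ee_rot']).as_matrix()
f=lambda P:((proj(P,'scene')-[u-50,v-40]+.5)*6).round(0)
for dx in(-.0052,-.0002,.01):
  print(dx,f([T+R@[dx,s*.025,.076] for s in(1,-1)]).tolist(),f([T+R@[dx,s*.025,-.024] for s in(1,-1)]).tolist())
c,s=np.cos(.049),np.sin(.049)
print('rest top',f([[.5965+c*x-s*y,.2258+s*x+c*y,.0935] for x,y in((-.0677,-.016),(-.0677,.016))]).tolist())
E
```

```text
-0.0052 [[239.0, 275.0], [339.0, 261.0]] [[265.0, 208.0], [371.0, 192.0]]
-0.0002 [[241.0, 285.0], [341.0, 270.0]] [[267.0, 218.0], [373.0, 202.0]]
0.01 [[245.0, 304.0], [345.0, 290.0]] [[271.0, 239.0], [378.0, 223.0]]
rest top [[260.0, 299.0], [324.0, 289.0]]
```

Emit:
apply_moves(moves=[[-0.005, 0, 0.002, 0, 0.2], [-0.005, 0, 0.008, 0, 0.2], [-0.005, 0, 0.014, 0, 0.2], [-0.005, 0, 0.018, 0, 0.2], [-0.003, 0, 0.024, 0, 0.2], [-0.001, 0, 0.031, 0, 0.2], [0, 0, 0.037, 0, 0.2], [0, 0, 0.043, 0, 0.2]])

```text
time: 17.4
tool_pos: [0.5232, 0.2219, 0.1361]
ee_rot: [1.0, 0.024, 0.007, 0.002]
contact_force: [4.7, 0.7, 18.2]
finger_gap: 0.049
```

```bash
python3 -c "
from h import *
vrel(-.075,0,.12)"
```

```text
now v [-0.0734 -0.0003] row [-0.0018 -0.0003  0.016 ] spin -0.0007 | head -87.2 tcp [0.5232 0.2219 0.1361] t 17.4 j [ 0.32  0.47  1.69 -0.01  0.96  1.85] gap 0.049 F [ 4.73  0.71 18.22]
```

Emit:
apply_moves(moves=[[0, 0, 0, 0, 0.2], [0, 0, 0, 0, 0.2], [0, 0, 0, 0, 0.2]], grip_force=8)

```text
time: 17.7
tool_pos: [0.5237, 0.222, 0.1356]
ee_rot: [1.0, 0.024, 0.007, 0.001]
contact_force: [5.2, 0.4, -0.8]
finger_gap: 0.0502
```

```bash
python3 - <<'E'
from h import *
vrel(-.07,0,.11)
o=bot.get_obs();T=o['tool_pos'];n='scene'
u,v=proj(T-[0,0,.03],n)[0].astype(int);im=np.mean([bot.get_image(n) for _ in range(2)],0)
cv2.imwrite('pics/in2.png',cv2.resize(np.clip(im[v-40:v+40,u-50:u+50,::-1]*1.6,0,255).astype(np.uint8),(600,480),interpolation=cv2.INTER_CUBIC))
E
```

```text
now v [-0.0729 -0.0002] row [ 0.0025 -0.0003  0.0256] spin -0.001 | head -87.3 tcp [0.5237 0.222  0.1356] t 17.7 j [ 0.32  0.48  1.69 -0.01  0.96  1.85] gap 0.0502 F [ 5.21  0.42 -0.8 ]
```

View pics/in2.png

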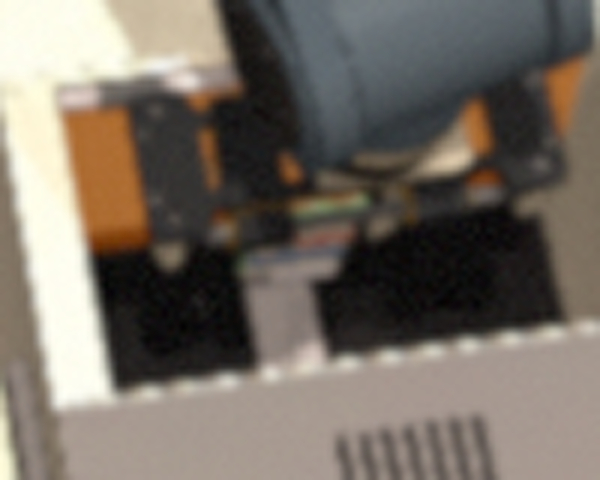

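```bash
python3 - <<'E'
from h import *
o=bot.get_obs();T=o['tool_pos'];u,v=proj(T-[0,0,.03],'scene')[0].astype(int)
R=Ro.from_quat(o['ee_rot']).as_matrix()
f=lambda P:((proj(P,'scene')-[u-50,v-40]+.5)*6).round(0).tolist()
for nm,z in (('upright',0),('slid up 20',-.02),('slid up 33',-.033)):
  print(nm,*[(h,f([T+R@[-.0002,s*.025,.076-h/1000+z] for s in(1,-1)])) for h in(0,20,50,75,100)])
c,s=np.cos(.049),np.sin(.049)
for x,z in((-.0677,.0935),(-.06,.0935),(-.088,.012)):
  print('rest',x,z,f([[.5965+c*x-s*y,.2258+s*x+c*y,z] for y in(-.016,.016)]))
im=np.mean([bot.get_image('scene') for _ in range(12)],0)
cv2.imwrite('pics/in3.png',cv2.resize(np.clip(im[v-15:v+15,u-15:u+15,::-1]*2.4,0,255).astype(np.uint8),(600,600),interpolation=cv2.INTER_CUBIC))
print('in3 offset: px=(crop600/20)-> crop6: x*0.3+210, y*.3+150')
E
```

```text
upright (0, [[243.0, 283.0], [341.0, 268.0]]) (20, [[248.0, 271.0], [347.0, 256.0]]) (50, [[255.0, 252.0], [356.0, 237.0]]) (75, [[261.0, 236.0], [363.0, 221.0]]) (100, [[268.0, 219.0], [371.0, 204.0]])
slid up 20 (0, [[248.0, 271.0], [347.0, 256.0]]) (20, [[252.0, 258.0], [353.0, 244.0]]) (50, [[260.0, 239.0], [362.0, 224.0]]) (75, [[266.0, 223.0], [370.0, 208.0]]) (100, [[273.0, 206.0], [378.0, 190.0]])
slid up 33 (0, [[251.0, 263.0], [350.0, 248.0]]) (20, [[256.0, 250.0], [357.0, 235.0]]) (50, [[263.0, 231.0], [366.0, 216.0]]) (75, [[270.0, 214.0], [374.0, 199.0]]) (100, [[277.0, 197.0], [382.0, 181.0]])
rest -0.0677 0.0935 [[272.0, 269.0], [336.0, 259.0]]
rest -0.06 0.0935 [[275.0, 283.0], [339.0, 274.0]]
rest -0.088 0.012 [[244.0, 277.0], [305.0, 268.0]]
in3 offset: px=(crop600/20)-> crop6: x*0.3+210, y*.3+150
```

View pics/in3.png

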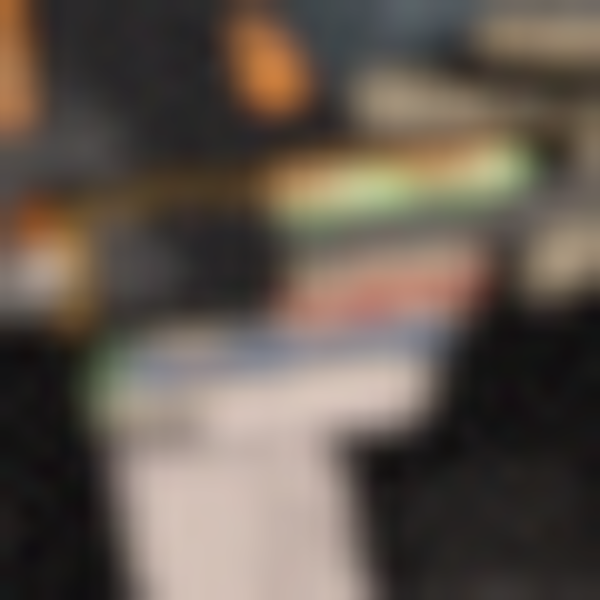

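The rest (white, about (200–430, 350–430)) partly covers the lower plate, so the foot is on its front side. The bands are within 4–5 mm of where an upright, held plate would show them. I continue down with a light grip.

Emit:
apply_moves(moves=[[0.001, 0, 0.005, 0, 0.2], [0.002, 0, 0.01, 0, 0.2], [0.003, 0, 0.015, 0, 0.2], [0.004, 0, 0.02, 0, 0.2], [0.005, 0, 0.025, 0, 0.2], [0.006, 0, 0.03, 0, 0.2], [0.006, 0, 0.03, 0, 0.2]], grip_force=6)

```text
time: 19.1
tool_pos: [0.5306, 0.2222, 0.1048]
ee_rot: [1.0, 0.024, 0.007, 0.001]
contact_force: [7.6, 0.0, -1.6]
finger_gap: 0.0498
```

```bash
python3 -c "
from h import *
vrel(-.065,0,.085)"
```

```text
now v [-0.066  -0.0004] row [ 0.0007 -0.0005  0.0198] spin -0.0013 | head -87.3 tcp [0.5306 0.2222 0.1048] t 19.1 j [ 0.32  0.53  1.69 -0.01  0.91  1.85] gap 0.0498 F [ 7.56  0.01 -1.62]
```

Emit:
apply_moves(moves=[[0, 0, 0.004, 0, 0.2], [0, 0, 0.008, 0, 0.2], [0, 0, 0.012, 0, 0.2], [0, 0, 0.012, 0, 0.2]])

```text
time: 19.5
tool_pos: [0.5306, 0.222, 0.0919]
ee_rot: [1.0, 0.024, 0.007, 0.002]
contact_force: [5.6, 0.5, -1.8]
finger_gap: 0.0501
```

Emit:
apply_moves(moves=[[0, 0, 0.003, 0, 0.2], [0, 0, 0.005, 0, 0.2], [0, 0, 0.005, 0, 0.2]])

```text
time: 19.8
tool_pos: [0.5304, 0.222, 0.0864]
ee_rot: [1.0, 0.024, 0.007, 0.002]
contact_force: [4.8, 0.3, -2.0]
finger_gap: 0.0497
```

```bash
cat > look.py <<'E'
from h import *
import sys
vrel(-.065,0,.085)
o=bot.get_obs();T=o['tool_pos'];u,v=proj(T-[0,0,.03],'scene')[0].astype(int)
c,s=np.cos(.049),np.sin(.049)
f=lambda P:((proj(P,'scene')-[u-17,v-17]+.5)*600/34).round(0).tolist()
W=lambda x,y,z:[.5965+c*x-s*y,.2258+s*x+c*y,z]
for L in(0,14,20):   # plate back face leaning from foot centre at -91 (14 deg) 
  t=np.radians(L);x0=-.0906 if L==14 else -.10 if L==20 else -.091
  print(L,*[(h,f([W(x0+.0025+h/1000*np.sin(t),y,.012+h/1000*np.cos(t)) for y in(-.025,.025)])) for h in(20,50,75,100)])
print('rest top',f([W(-.0677,y,.0935) for y in(-.016,.016)]))
im=np.mean([bot.get_image('scene') for _ in range(10)],0)
cv2.imwrite(sys.argv[1],cv2.resize(np.clip(im[v-17:v+17,u-17:u+17,::-1]*2.2,0,255).astype(np.uint8),(600,600),interpolation=cv2.INTER_CUBIC))
E
python3 look.py pics/in4.png
```

```text
now v [-0.0662 -0.0006] row [ 0.0012 -0.0006  0.0014] spin -0.0014 | head -87.3 tcp [0.5304 0.222  0.0864] t 19.8 j [ 0.32  0.56  1.7  -0.01  0.87  1.85] gap 0.0497 F [ 4.81  0.35 -1.98]
0 (20, [[133.0, 257.0], [416.0, 216.0]]) (50, [[153.0, 206.0], [441.0, 164.0]]) (75, [[171.0, 163.0], [462.0, 120.0]]) (100, [[188.0, 117.0], [484.0, 74.0]])
14 (20, [[139.0, 287.0], [421.0, 245.0]]) (50, [[166.0, 278.0], [454.0, 236.0]]) (75, [[190.0, 270.0], [482.0, 227.0]]) (100, [[215.0, 263.0], [511.0, 219.0]])
20 (20, [[130.0, 248.0], [412.0, 206.0]]) (50, [[160.0, 256.0], [448.0, 214.0]]) (75, [[186.0, 264.0], [478.0, 221.0]]) (100, [[213.0, 271.0], [509.0, 228.0]])
rest top [[252.0, 260.0], [440.0, 233.0]]
```

View pics/in4.png

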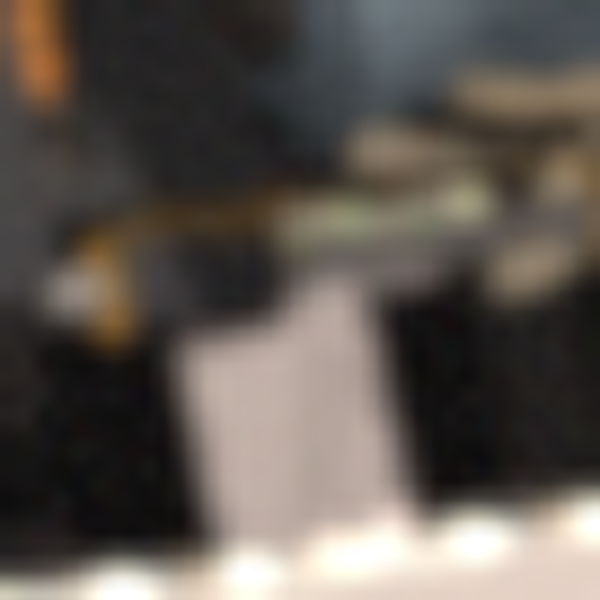

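Emit:
apply_moves(moves=[[0, 0, 0.002, 0, 0.2], [0, 0, 0.003, 0, 0.2], [0, 0, 0.003, 0, 0.2]])

```text
time: 20.6
tool_pos: [0.5313, 0.2221, 0.0845]
ee_rot: [1.0, 0.024, 0.008, 0.001]
contact_force: [4.5, -0.9, 9.5]
finger_gap: 0.0499
```

Emit:
apply_moves(moves=[[0, 0, 0.002, 0, 0.2], [0, 0, 0.003, 0, 0.2], [0, 0, 0.003, 0, 0.2]])

```text
time: 20.9
tool_pos: [0.5324, 0.2221, 0.0827]
ee_rot: [1.0, 0.024, 0.009, 0.001]
contact_force: [4.3, -1.2, 11.2]
finger_gap: 0.0498
```

Emit:
apply_moves(moves=[[0, 0, 0.002, 0, 0.2], [0, 0, 0.003, 0, 0.2], [0, 0, 0.003, 0, 0.2]])

```text
time: 21.2
tool_pos: [0.5335, 0.2222, 0.081]
ee_rot: [1.0, 0.024, 0.011, 0.001]
contact_force: [4.8, -1.7, 10.7]
finger_gap: 0.0498
```

Emit:
apply_moves(moves=[[0, 0, -0.001, 0, 0.6], [0, 0, -0.001, 0, 0.7], [0, 0, -0.001, 0, 0.8], [0, 0, -0.001, 0, 0.85], [0, 0, -0.001, 0, 0.85], [0, 0, -0.001, 0, 0.85]])

```text
time: 21.8
tool_pos: [0.5335, 0.2222, 0.082]
ee_rot: [1.0, 0.024, 0.011, 0.001]
contact_force: [4.5, 0.5, 1.9]
finger_gap: 0.0784
```

```bash
python3 - <<'E'
from h import *
vrel(-.063,0,.35)
bot.get_image('scene');bot.get_image('top')
for n in('scene','top'):
    for t in('plate','flap'):
        for q in bot.outline_of(t,n)[:2]: print(n,t,round(q['score'],2),np.round(q['at'],1),q['mask'].sum())
E
```

```text
now v [-0.0631 -0.0005] row [ 5.700e-03  2.000e-04 -2.679e-01] spin -0.0011 | head -87.3 tcp [0.5335 0.2222 0.082 ] t 21.8 j [ 0.32  0.56  1.7  -0.01  0.86  1.85] gap 0.0784 F [4.52 0.54 1.95]
scene plate 0.24 [252.2 103.8] 413
scene flap 0.56 [192.7 321.6] 513
scene flap 0.44 [270.6 203.5] 874
```

Emit:
apply_moves(moves=[[0, 0, -0.01, 0, 0.85], [0, 0, -0.02, 0, 0.85], [0.001, 0, -0.035, 0, 0.85], [0.001, 0, -0.05, 0, 0.85], [0.001, 0, -0.065, 0, 0.85], [0.002, 0, -0.08, 0, 0.85], [0.002, 0, -0.095, 0, 0.85], [0.002, 0, -0.11, 0, 0.85]])

```text
time: 22.9
tool_pos: [0.5331, 0.2224, 0.1925]
ee_rot: [1.0, 0.024, 0.011, 0.001]
contact_force: [4.6, 0.1, 0.4]
finger_gap: 0.0791
```

Emit:
apply_moves(moves=[[0, 0, -0.02, 0, 0.85], [0, 0, -0.04, 0, 0.85], [0, 0, -0.06, 0, 0.85], [0, 0, -0.08, 0, 0.85], [0, 0, -0.1, 0, 0.85], [0, 0, -0.12, 0, 0.85], [0, 0, -0.14, 0, 0.85], [0, 0, -0.18, 0, 0.85]])

```text
time: 23.7
tool_pos: [0.5275, 0.2224, 0.3707]
ee_rot: [1.0, 0.024, 0.007, 0.002]
contact_force: [0.2, -0.3, 1.0]
finger_gap: 0.0791
```

Emit:
apply_moves(moves=[[-0.03, 0.04, -0.02, 0, 0.85], [-0.06, 0.08, -0.02, 0, 0.85], [-0.09, 0.12, -0.02, 0, 0.85], [-0.12, 0.16, -0.02, 0, 0.85], [-0.12, 0.2, -0.02, 0, 0.85], [-0.12, 0.24, -0.02, 0, 0.85], [-0.12, 0.28, -0.02, 0, 0.85], [-0.12, 0.28, -0.02, 0, 0.85]])

```text
time: 24.5
tool_pos: [0.4199, -0.0659, 0.3895]
ee_rot: [1.0, 0.022, 0.006, 0.002]
contact_force: [-0.8, -0.3, 0.2]
finger_gap: 0.0792
```

```bash
python3 - <<'E'
from h import *
from fit import render,box
rel(.4,-.1,.4,-87)
c,s=np.cos(.049),np.sin(.049)
W=lambda x,y,z:[.5965+c*x-s*y,.2258+s*x+c*y,z]
for n in('scene','top'):
    im=np.mean([bot.get_image(n) for _ in range(12)],0).astype(np.float32);np.save(f'end_{n}.npy',im)
    for t in('plate','blank_a','flap'):
        for q in bot.outline_of(t,n)[:3]: print(n,t,round(q['score'],2),np.round(q['at'],1),q['mask'].sum())
    P0=np.load(f'{n}.npy')
    d=np.abs(im-P0).sum(2)
    r=render(box(-.119,.019,-.123,.123,.243,.245),[.5965,.2258,.049],n)>.99
    dd=np.where(r,d,0);ys,xs=np.where(dd>15);print(n,'changed px in flap',len(ys),'mean diff',d[r].mean().round(1),(xs.min(),xs.max(),ys.min(),ys.max()) if len(ys) else '')
    for L in(14,18):
        t=np.radians(L)
        x0={14:-.0906,18:-.098}[L]
        print(n,L,[(h,proj([W(x0+h/1000*np.sin(t),y,.012+h/1000*np.cos(t)) for y in(-.025,.025)],n).round(0).tolist()) for h in(0,100)])
E
```

```text
row [-0.0213  0.0332 -0.0106] spin -0.0081 | head -87.5 tcp [ 0.4199 -0.0659  0.3895] t 24.5 j [-0.27 -0.03  1.69 -0.    1.47  1.26] gap 0.0792 F [-0.77 -0.34  0.18]
scene plate 0.7 [269.7 203.4] 941
scene plate 0.24 [204.6 362.5] 4605
scene blank_a 0.56 [273.2 206.2] 152
scene blank_a 0.48 [247.6 197.1] 109
scene flap 0.82 [203.8 358.3] 4505
scene changed px in flap 105 mean diff 9.0 (np.int64(338), np.int64(361), np.int64(211), np.int64(218))
scene 14 [(0, [[339.0, 216.0], [355.0, 214.0]]), (100, [[344.0, 215.0], [361.0, 212.0]])]
scene 18 [(0, [[339.0, 214.0], [355.0, 212.0]]), (100, [[344.0, 215.0], [361.0, 212.0]])]
top plate 0.22 [183.8 206.7] 2935
top blank_a 0.66 [177.8 209.7] 7821
top flap 0.77 [184.4 207.5] 2994
top changed px in flap 293 mean diff 10.9 (np.int64(174), np.int64(245), np.int64(164), np.int64(204))
top 14 [(0, [[225.0, 208.0], [212.0, 208.0]]), (100, [[222.0, 196.0], [208.0, 197.0]])]
top 18 [(0, [[225.0, 210.0], [212.0, 210.0]]), (100, [[222.0, 197.0], [208.0, 197.0]])]
```

```bash
python3 - <<'E'
from h import *
for n in('scene','top'):
    d=np.abs(np.load(f'end_{n}.npy')-np.load(f'{n}.npy')).sum(2)
    r=(slice(205,224),slice(330,370)) if n=='scene' else (slice(190,216),slice(200,234))
    print(n);print('\n'.join(''.join('#' if x>30 else '+' if x>18 else '.' for x in row) for row in d[r]))
from scipy.ndimage import label
d=np.abs(np.load('end_scene.npy')-np.load('scene.npy')).sum(2);d[:, :170]=0
l,k=label(cv2.blur(d,(3,3))>40)
for i in range(1,k+1):
    ys,xs=np.where(l==i)
    if len(ys)>8 and ys.mean()>150: print(len(ys),xs.min(),xs.max(),ys.min(),ys.max())
E
```

```text
scene
........................................
........................................
........................................
........................................
........................................
........................................
..........................++##+.........
...................++##########+........
..............##################........
............+##################.........
..........+++##########+++++++..........
.........+++++###+++.+..................
...........+...+........................
........................................
........................................
........................................
........................................
........................................
........................................
top
..................................
..................................
..................................
..................................
..................................
.........+++++....................
........+####+....................
.........####++++++++.+...........
.........###+++++++++.+...........
.........###+++++++++.+#..........
.........+###++++++++.##..........
..........###+++++++++++++.++.+...
....++....+++++++++++++++++++++...
+++++++++++.++++++.+.+++.++++.++..
+.++++++++.+++++++++++++++++++++++
++.+++++++++++++++++++.+......+.+.
...+......+.......+...............
..................................
..................................
..................................
..................................
..................................
..................................
..................................
..................................
..................................
50 343 360 212 216
227 191 212 254 269
```

```bash
python3 -c "
from h import *
print(bot.close_job(), bot.get_obs()['time'])"
```

```text
the job is handed in; nothing more can be done
the job is handed in; nothing more can be done
```

The developed plate is standing in the UV viewer, leaning back on the rest with its coated side to the front, and the flap has sprung shut. I handed the job in; the clock read 24.5 s at my last reading, and only camera calls followed.

**How it went:** I gripped the plate at its top edge and lifted it from the middle slot. Then I turned it in view of the scene camera: the white strip along its top edge shows which face is coated. I pushed the flap open with the plate and then the hand. The foot went down in front of the rest with a light grip until the force stepped up to about 10 N at floor height, where I released it and drew the hand out.

**Last checks:**
- **Plate:** through the shut flap, the changed area in the scene camera matches a plate leaning about 14° on the rest, within a pixel or two (about 3 mm each). It is centred and square, which rules out upright or beside the rest.
- **Flap:** it is found at its shut size and place. Within its area the scene view changed only where the plate now shows.
- **Rack and other things:** the rest of the scene view changed only at the rack, where the middle plate is now gone. I blanked out the left part of that picture, so the bottles and the mouse were not checked in it. The arm never came near them.

**What was unclear or off:**
- The trained networks did not find the plate behind the amber flap, so its lean comes from the picture comparison. Contact with the rest is inferred from that.
- I did not look into the box right after release, because my picture views were used up.
- With the firm grip still on, the force briefly reached 18 N as the foot met the sloping rest. It went away when I eased the grip.

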